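Find the push button with the weak return spring and lock it off

TASK

One of the three green push buttons on the control box has a weak return spring. Press each of them well down in turn, working along the row from the cable-gland end, and feel which one is softest; then push that button's yellow lock-off cover down flat over it, leaving the other two covers up. Pick nothing up, and leave the spare contact block, the screwdriver and the multimeter where they are.

Things in the scene. Friction and masses are not known exactly. Their poses are not given: they have to be found in the camera images.
- control_box: grey sheet-steel push-button box on a red board, fixed to the table; box 200 (x) by 300 (y) mm, its flat lid 100 mm above the table. Origin on the table under the middle button place; z up, y along the row of buttons towards the end with the black cable gland and conduit, x across the row. The red board (12 mm thick) also carries a white PLC (top 85 mm high) and a white circuit breaker beyond the other end of the box. The whole is turned on the table by up to 0.35 rad
- place_cable_end (a point): point on the lid, 100 mm above the table, below the centre of the button at the first place, at the cable-gland end of the row (y = +92 mm in the box frame)
- place_middle (a point): point on the lid, 100 mm above the table, below the centre of the button at the second place, in the middle of the row
- place_far_end (a point): point on the lid, 100 mm above the table, below the centre of the button at the third place, farthest from the cable gland (y = -92 mm)
- button_k_top (a point): centre of the flat top (20 mm across) of a green mushroom push button, 40 mm in diameter, one of three that look alike; at rest 131 mm above the table. It goes down with the button. Which of the three places this button occupies changes from run to run
- button_m_top (a point): centre of the flat top (20 mm across) of a green mushroom push button, 40 mm in diameter, one of three that look alike; at rest 131 mm above the table. It goes down with the button. Which of the three places this button occupies changes from run to run
- button_t_top (a point): centre of the flat top (20 mm across) of a green mushroom push button, 40 mm in diameter, one of three that look alike; at rest 131 mm above the table. It goes down with the button. Which of the three places this button occupies changes from run to run
- button_k (a joint): how far that button is pressed, m: 0 at rest, 0.010 fully down. A return spring resists all the way; held fully down it takes somewhere between 2.5 and 12 N. One of the three springs is weak: its button needs less than half the force of either of the others at the same depth. (At rest the sound buttons are held up against their stops; the weak one ends 0.04 mm short of its stop, far too little to see or measure)
- button_m (a joint): how far that button is pressed, m: 0 at rest, 0.010 fully down. A return spring resists all the way; held fully down it takes somewhere between 2.5 and 12 N. One of the three springs is weak: its button needs less than half the force of either of the others at the same depth. (At rest the sound buttons are held up against their stops; the weak one ends 0.04 mm short of its stop, far too little to see or measure)
- button_t (a joint): how far that button is pressed, m: 0 at rest, 0.010 fully down. A return spring resists all the way; held fully down it takes somewhere between 2.5 and 12 N. One of the three springs is weak: its button needs less than half the force of either of the others at the same depth. (At rest the sound buttons are held up against their stops; the weak one ends 0.04 mm short of its stop, far too little to see or measure)
- cover_k (a joint): angle of the yellow lock-off cover of button_k, rad: 0 = flat (level) over the button, 1.57 = upright, up to 2.3 = leaning back; it starts at 1.85 to 2.2, leaning away from its button, towards the robot. The hinge is stiff (about 0.035 N m, under 1 N at the edge): the cover stays where it is left and does not fall
- cover_m (a joint): angle of the yellow lock-off cover of button_m, rad: 0 = flat (level) over the button, 1.57 = upright, up to 2.3 = leaning back; it starts at 1.85 to 2.2, leaning away from its button, towards the robot. The hinge is stiff (about 0.035 N m, under 1 N at the edge): the cover stays where it is left and does not fall
- cover_t (a joint): angle of the yellow lock-off cover of button_t, rad: 0 = flat (level) over the button, 1.57 = upright, up to 2.3 = leaning back; it starts at 1.85 to 2.2, leaning away from its button, towards the robot. The hinge is stiff (about 0.035 N m, under 1 N at the edge): the cover stays where it is left and does not fall
- cover_k_edge (a point): middle of the free edge of that cover, 80 mm from the hinge. The cover is a flat plate 3 mm thick and 50 mm wide for 58 mm from the hinge, then a slotted tongue 27 mm wide that goes over a thin wire staple (its top 148 mm above the table, 26 to 38 mm from the button's centre on the side away from the hinge; the staple stands 8 mm above the closed cover)
- cover_m_edge (a point): middle of the free edge of that cover, 80 mm from the hinge. The cover is a flat plate 3 mm thick and 50 mm wide for 58 mm from the hinge, then a slotted tongue 27 mm wide that goes over a thin wire staple (its top 148 mm above the table, 26 to 38 mm from the button's centre on the side away from the hinge; the staple stands 8 mm above the closed cover)
- cover_t_edge (a point): middle of the free edge of that cover, 80 mm from the hinge. The cover is a flat plate 3 mm thick and 50 mm wide for 58 mm from the hinge, then a slotted tongue 27 mm wide that goes over a thin wire staple (its top 148 mm above the table, 26 to 38 mm from the button's centre on the side away from the hinge; the staple stands 8 mm above the closed cover)
- cover_k_hinge (a point): middle of the hinge line of that cover: parallel to the box's y axis, 138 mm above the table, 38 mm from the button's centre in the box's -x direction (the robot's side). Closed, the cover points from here in the box's +x direction and its upper face lies 139.5 mm above the table, above the button without touching it
- cover_m_hinge (a point): middle of the hinge line of that cover: parallel to the box's y axis, 138 mm above the table, 38 mm from the button's centre in the box's -x direction (the robot's side). Closed, the cover points from here in the box's +x direction and its upper face lies 139.5 mm above the table, above the button without touching it
- cover_t_hinge (a point): middle of the hinge line of that cover: parallel to the box's y axis, 138 mm above the table, 38 mm from the button's centre in the box's -x direction (the robot's side). Closed, the cover points from here in the box's +x direction and its upper face lies 139.5 mm above the table, above the button without touching it
- contact_block: loose spare contact block, grey, 28 x 20 x 34 mm with a red plunger to 41 mm, standing on the box lid 81 to 89 mm from the row of buttons, on the side away from the robot; origin under its centre
- screwdriver: loose blue-handled screwdriver, 200 mm long, 26 mm thick at the handle, lying on the red board beyond the box, along it; origin on the board under its middle
- multimeter: loose yellow and black hand multimeter, 150 x 76 x 48 mm, lying on the table beyond the cable-gland end; origin under its centre

How it is judged:
On the way, in this order (a step that is already met when the one before it is completed fails the run):
1. the button at the cable-gland end is pressed more than 6 mm of its 10 mm (((horizontal distance between button_k_top and place_cable_end below 0.03 m and value of joint button_k above 0.006 m) or (horizontal distance between button_m_top and place_cable_end below 0.03 m and value of joint button_m above 0.006 m) or (horizontal distance between button_t_top and place_cable_end below 0.03 m and value of joint button_t above 0.006 m))), for 0.1 s.
2. the middle button is pressed more than 6 mm (((horizontal distance between button_k_top and place_middle below 0.03 m and value of joint button_k above 0.006 m) or (horizontal distance between button_m_top and place_middle below 0.03 m and value of joint button_m above 0.006 m) or (horizontal distance between button_t_top and place_middle below 0.03 m and value of joint button_t above 0.006 m))), for 0.1 s.
3. the button at the other end is pressed more than 6 mm (((horizontal distance between button_k_top and place_far_end below 0.03 m and value of joint button_k above 0.006 m) or (horizontal distance between button_m_top and place_far_end below 0.03 m and value of joint button_m above 0.006 m) or (horizontal distance between button_t_top and place_far_end below 0.03 m and value of joint button_t above 0.006 m))), for 0.1 s.
4. the cover of the softest button (the only one whose spring leaves it a hair, 0.04 mm, short of its upper stop) is pushed down flat over it, within 0.1 rad (((value of joint cover_k below 0.1 rad and value of joint button_k above 2e-05 m) or (value of joint cover_m below 0.1 rad and value of joint button_m above 2e-05 m) or (value of joint cover_t below 0.1 rad and value of joint button_t above 2e-05 m))), for 0.2 s.
At the end, for the whole second after the job is handed in: The cover of the softest button lies flat over it (within 0.1 rad), the other two covers still stand up (beyond 1.3 rad), all three buttons are released, and the contact block, screwdriver and multimeter are within 15 mm of where they were (((value of joint cover_k below 0.1 rad and value of joint button_k above 2e-05 m) or (value of joint cover_k above 1.3 rad and value of joint button_k below 2e-05 m)) and ((value of joint cover_m below 0.1 rad and value of joint button_m above 2e-05 m) or (value of joint cover_m above 1.3 rad and value of joint button_m below 2e-05 m)) and ((value of joint cover_t below 0.1 rad and value of joint button_t above 2e-05 m) or (value of joint cover_t above 1.3 rad and value of joint button_t below 2e-05 m)) and value of joint any of cover_k, cover_m, cover_t below 0.1 rad and value of joint each of button_k, button_m, button_t below 0.002 m and distance of each of contact_block, screwdriver, multimeter from where it was at the start of the episode below 0.015 m); the robot touches nothing.
It fails at once if the cover of a sound button is pushed down (below 1.0 rad) ((value of joint cover_k below 1 rad and value of joint button_k below 2e-05 m) or (value of joint cover_m below 1 rad and value of joint button_m below 2e-05 m) or (value of joint cover_t below 1 rad and value of joint button_t below 2e-05 m)).
It fails at once if the spare contact block is lifted, carried or pushed more than 15 mm (distance of contact_block from where it was at the start of the episode above 0.015 m).
It fails at once if the screwdriver is lifted, carried or pushed more than 15 mm (distance of screwdriver from where it was at the start of the episode above 0.015 m).
It fails at once if the multimeter is lifted, carried or pushed more than 15 mm (distance of multimeter from where it was at the start of the episode above 0.015 m).
It also fails if it takes over 64 s, if anything falls off the work surface, if the arm or the gripper's body presses on something with over 40 N, if the wrist force passes 120 N, or if a joint passes its speed limit or range.

ROBOT

A 7-joint arm with a two-finger parallel gripper is mounted at the origin on the work surface. World frame = base frame: x ahead of the robot, y to its left, z up, the work surface at z = 0. Lengths are in m, angles in rad, forces in N, time in s.
With the tool pointing down it reaches from about 0.35 to 0.9 m from the base axis. Payload 19.9 kg.
Tool frame: the origin (TCP) lies on the centre line of the jaws, within the pads' length; the fingertips stand 25 mm ahead of it and the grasp point (between the pads) lies 6 mm ahead of it; z points along the fingers, y is the line along which they close (so a half turn about z gives the same grasp; the last joint's range is limited). The gripper opens to 94 mm and grips with 3 to 60 N. Pads are 16 mm wide; open, the fingers measure 119 mm over their backs; the gripper's body (75 mm by 177 mm) begins 78 mm behind the grasp point.
Start: joints at [1.083, 0.417, -0.01, 1.614, 0.005, 1.111, -0.053], TCP at [0.27, -0.564, 0.23] pointing down, gripper open.
Joint ranges: [-2.81, 2.81], [-0.39, 2.02], [-1.27, 1.25], [0.06, 2.57], [-1.19, 4.33], [0.19, 2], [-2.82, 2.82]. Speed limits (rad/s): [1.89, 1.89, 2.39, 2.39, 3.01, 3.01, 3.01].

INTERFACE

Orientations are given as a unit quaternion [x, y, z, w].
In Python, from station import robot, capture, ticket gives the robot as it stands.
- The arm moves only by the tool jog_arm, never from a script. Its argument "rows" is a list of rows, each a list of 3 entries, a list of its own where there are three numbers: the shift along the tool's x, y, z in mm, then the turn, a rotation vector about the tool's x, y, z in rad, then the closure, from -1 (fully open) to 1 (shut). A call has 1 to 5 rows; each row is the pose to reach, as a shift and turn from the pose commanded when the call began, along the tool's axes at that moment; what a row does not reach only later rows make up. A row lasts 1/12 s, in which the tool goes at most 41.7 mm and 7.16 degrees, less where a joint would pass 70% of its speed; a pose out of reach is approached as far as the arm can. A call with a gripper value outside its range is refused whole. The fingers move at their own pace and stop on an object; "squeeze" is the grip in N (left out, the last holds). Time passes only in rows, so rows that repeat a pose let the fingers close. It gives the time, the measured TCP pose, the force, the opening and the grip force at its end, in the units of the state.
- robot.sense(): the state, without advancing time (a new reading comes with each control period).
- capture(name): name is "scene" or "top"; returns a dict with "frame" (384x512x3 uint8, blue, green, red), "fx", "fy", "cx", "cy" (pixels), "R" (3x3) and "t" (3): a world point X has camera coordinates R X + t. Camera axes: x right, y down, z forward; pixel columns grow to the right and rows downward; lengths in m; the calibration is good to about 2 mm. A picture is of the moment at which its call begins. There is no depth.
- ticket.job_done(): hands the job in; it is judged then, once.
The state is a dict: "time_s": time; "joints": joint angles; "joint_velocities": joint speeds; "joint_torque": joint torques, N m; "tool_pos": TCP position; "eef_rot": TCP orientation; "ft_force": force on the tool from outside, world axes, zero at the start; "torque": the same for the moment, N m; "opening": finger opening in m; "grasp_force": force on a finger pad.
Only numpy, scipy, OpenCV 4.12 (cv2) and the standard library are available. Lean on these libraries where they do the work, as an engineer would, in place of code of your own. Each camera call takes 0.05 s, during which the arm holds its last target. There are 200 camera calls.

## Working session

There is one attempt and no reset: what is moved stays moved. The work goes in short steps, Python scripts to look and compute and a tool call to move; the robot and the scene stay as the last step left them, time stands still between calls to the robot, and variables do not carry over. Pictures are saved under pics/ and viewed, at most 10 in all, crops included, and the job is handed in when it is done.

Besides the shell and the picture viewer there is one more tool, called after "Emit:" by a JSON object that holds its "op" and its "data". jog_arm: Moves the arm, as the interface text tells. Its arguments: {"type":"object","properties":{"rows":{"type":"array"},"squeeze":{"type":"number"}},"required":["rows"]}

```bash
mkdir -p pics
python3 - <<'E'
from station import robot,capture
import cv2,pickle
d={}
for n in("scene","top"):
    c=capture(n);d[n]=c;cv2.imwrite(f"pics/{n}0.png",cv2.resize(c["frame"],None,fx=1.5,fy=1.5,interpolation=cv2.INTER_CUBIC))
    print(n,c["fx"],c["cx"],c["cy"],c["R"],c["t"])
pickle.dump(d,open("c0.pkl","wb"))
s=robot.sense();print(s)
E
```

```text
scene 441.05074413415053 251.11810336405014 200.9616470321624 [[-0.60086801  0.79933677  0.00428525]
 [ 0.54633419  0.41458544 -0.72776223]
 [-0.58350371 -0.43494787 -0.68581614]] [ 0.23880555 -0.32593396  1.34190867]
top 388.1942061895425 257.1739583265079 190.33437258585172 [[-1.71156121e-01 -9.85243907e-01 -1.58291592e-04]
 [-9.59796679e-01  1.66771715e-01 -2.25782042e-01]
 [ 2.22476780e-01 -3.84920507e-02 -9.74177830e-01]] [0.23520433 0.59400612 0.72630294]
{'time_s': 0.1, 'joints': array([ 1.08250405,  0.4179037 , -0.01029197,  1.61409348,  0.00468884,
        1.11069934, -0.05299694]), 'joint_velocities': array([ 0.00059452, -0.0004415 ,  0.00040779, -0.00185396,  0.00042061,
        0.00012462,  0.00204936]), 'joint_torque': array([ 1.26048129e-03, -8.52580547e+01,  6.39877953e-01, -4.26691532e+01,
       -4.89337044e-02,  1.64924876e-02, -3.09422171e-05]), 'tool_pos': array([ 0.26990469, -0.56337998,  0.22990309]), 'eef_rot': array([ 9.75150994e-01,  2.21540621e-01, -1.57974576e-04, -5.16439674e-04]), 'ft_force': array([-0.43411143, -0.02683303, -0.66549801]), 'torque': array([-0.01302912, -0.01181531, -0.00231835]), 'grasp_force': 0.0, 'opening': 0.09415991951143386}
```

View pics/top0.png

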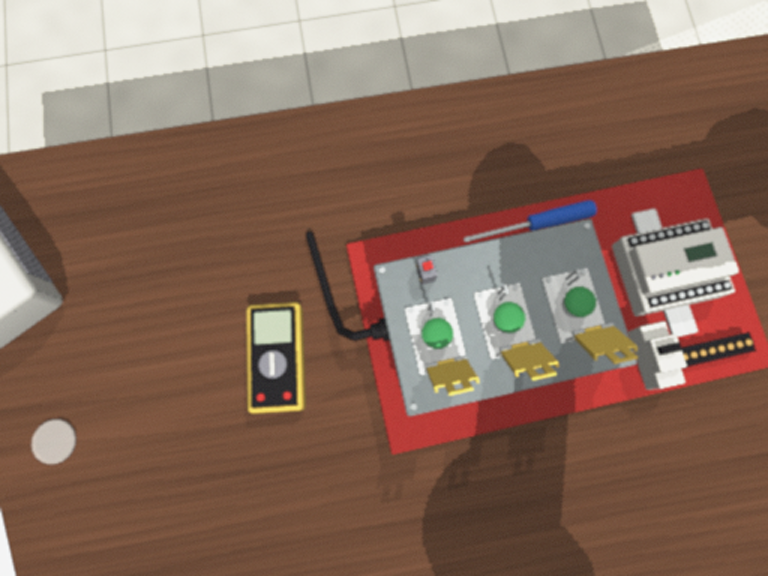

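View pics/scene0.png

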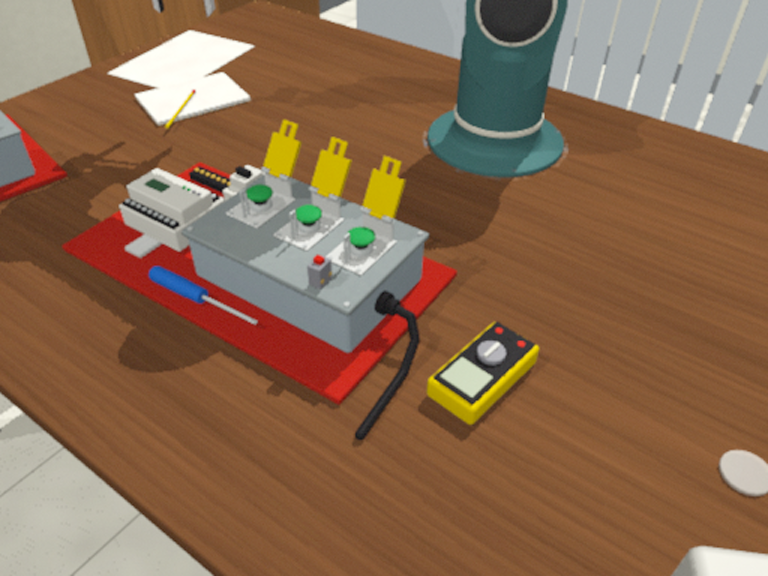

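The top view shows the green buttons at enlarged pixels (437,333), (509,317) and (580,302), with the gland at the left, at +y. In the scene view they are at (361,236), (308,214) and (259,193). The covers lean toward the robot. The contact block is beyond the first button.

```bash
cat > h.py <<'E'
import numpy as np,cv2,pickle
def ray(c,uv,z):
    d=c["R"].T@np.array([(uv[0]-c["cx"])/c["fx"],(uv[1]-c["cy"])/c["fy"],1]);o=-c["R"].T@c["t"]
    return o+d*(z-o[2])/d[2]
def green(c):
    h=cv2.cvtColor(c["frame"],cv2.COLOR_BGR2HSV);m=cv2.inRange(h,(50,120,50),(75,255,255))
    n,l,s,ce=cv2.connectedComponentsWithStats(m)
    return [(ce[i],s[i,4]) for i in range(1,n) if s[i,4]>60]
E
python3 - <<'E'
from h import *
d=pickle.load(open("c0.pkl","rb"))
for n in d:
    for ce,a in green(d[n]): print(n,ce*1.5,a,ray(d[n],ce,.127))
# box lid corner screws in top
c=d["top"]
for p in [(382,269),(587,226),(414,407)]: print(ray(c,np.array(p)/1.5,.1))
print("block",ray(c,np.array((427,267))/1.5,.141))
E
```

```text
scene [258.69932432 192.82094595] 148 [ 0.55050898 -0.10398206  0.127     ]
scene [307.87267081 213.49378882] 161 [ 0.54560532 -0.01180784  0.127     ]
scene [360.97941176 236.23235294] 170 [0.5414356  0.08073849 0.127     ]
top [579.37924528 300.90566038] 265 [ 0.55100264 -0.10309019  0.127     ]
top [508.44148936 316.82446809] 282 [ 0.54646097 -0.01117105  0.127     ]
top [436.73826715 332.58303249] 277 [0.5423337  0.08050293 0.127     ]
[0.64099447 0.13238185 0.1       ]
[ 0.65263405 -0.14819329  0.1       ]
[0.45889758 0.12324414 0.1       ]
block [0.62331774 0.07833547 0.141     ]
```

```bash
cat >> h.py <<'E'
from scipy.spatial.transform import Rotation as Ro
YAW=0.048;C=np.array([0.546,-0.0115])
def tgt(bx,by,z):
    c,s=np.cos(YAW),np.sin(YAW);return np.array([C[0]+c*bx-s*by,C[1]+s*bx+c*by,z])
def delta(s,p):
    R=Ro.from_quat(s["eef_rot"]);c,q=np.cos(YAW),np.sin(YAW)
    G=Ro.from_matrix([[c,q,0],[q,-c,0],[0,0,-1]])
    print("shift",np.round(R.inv().apply(p-s["tool_pos"])*1000,1),"turn",np.round((R.inv()*G).as_rotvec(),3),"F",s["ft_force"].round(2))
E
python3 -c "
from h import *;from station import robot
delta(robot.sense(),tgt(.003,.092,.27))"
```

```text
shift [ 525.9 -462.1  -39.6] turn [-0.001  0.     0.399] F [-0.43 -0.03 -0.67]
```

Emit:
{"op": "jog_arm", "data": {"rows": [[[0, 0, -40], [0, 0, 0], 1], [[30, -26, -40], [0, 0, 0.1], 1], [[60, -52, -40], [0, 0, 0.2], 1], [[90, -79, -40], [0, 0, 0.3], 1], [[120, -105, -40], [0, 0, 0.4], 1]], "squeeze": 10}}

```text
time_s: 0.52
tool_pos: [0.333, -0.4152, 0.2702]
eef_rot: [1.0, 0.021, -0.0, -0.0]
ft_force: [1.5, -0.7, -0.5]
opening: 0.0641
grasp_force: 0.0
```

```bash
python3 -c "
from h import *;from station import robot
delta(robot.sense(),tgt(.003,.092,.27))"
```

```text
shift [ 2.319e+02 -4.865e+02  3.000e-01] turn [-0.     0.    -0.006] F [ 1.53 -0.65 -0.5 ]
```

Emit:
{"op": "jog_arm", "data": {"rows": [[[16, -33, 0], [0, 0, 0], 1], [[32, -66, 0], [0, 0, 0], 1], [[48, -100, 0], [0, 0, 0], 1], [[64, -133, 0], [0, 0, 0], 1], [[80, -166, 0], [0, 0, 0], 1]]}}

```text
time_s: 0.93
tool_pos: [0.4052, -0.2457, 0.2704]
eef_rot: [1.0, 0.023, -0.0, 0.0]
ft_force: [0.6, -0.2, 0.1]
opening: 0.0308
grasp_force: 0.0
```

Emit:
{"op": "jog_arm", "data": {"rows": [[[16, -33, 0], [0, 0, 0], 1], [[32, -66, 0], [0, 0, 0], 1], [[48, -100, 0], [0, 0, 0], 1], [[64, -133, 0], [0, 0, 0], 1], [[80, -166, 0], [0, 0, 0], 1]]}}

```text
time_s: 1.35
tool_pos: [0.4774, -0.0761, 0.2705]
eef_rot: [1.0, 0.023, -0.0, 0.0]
ft_force: [1.4, -0.2, 0.7]
opening: 0.0006
grasp_force: 0.0
```

Emit:
{"op": "jog_arm", "data": {"rows": [[[16, -33, 0], [0, 0, 0], 1], [[32, -66, 0], [0, 0, 0], 1], [[48, -100, 0], [0, 0, 0], 1], [[60, -125, 0], [0, 0, 0], 1], [[60, -125, 0], [0, 0, 0], 1]]}}

```text
time_s: 1.77
tool_pos: [0.5321, 0.0554, 0.2701]
eef_rot: [1.0, 0.026, -0.0, -0.001]
ft_force: [-0.6, 1.0, 0.0]
opening: 0.0006
grasp_force: 0.0
```

```bash
python3 -c "
from h import *;from station import robot
s=robot.sense();delta(s,tgt(.003,.092,.17));print(s['tool_pos'],s['joint_velocities'].round(2),s['opening'])"
```

```text
shift [ 13.8 -24.2 100.2] turn [-0.002  0.     0.005] F [-0.57  0.98  0.01]
[0.53207311 0.05538606 0.27014281] [ 0.06 -0.03  0.06  0.04 -0.01 -0.    0.1 ] 0.0006256243968722311
```

Emit:
{"op": "jog_arm", "data": {"rows": [[[14, -24, 30], [0, 0, 0], 1], [[14, -24, 60], [0, 0, 0], 1], [[14, -24, 90], [0, 0, 0], 1], [[14, -24, 100], [0, 0, 0], 1], [[14, -24, 100], [0, 0, 0], 1]]}}

```text
time_s: 2.18
tool_pos: [0.5428, 0.0738, 0.1683]
eef_rot: [1.0, 0.023, -0.002, 0.0]
ft_force: [0.2, -0.8, 0.4]
opening: 0.0004
grasp_force: 0.0
```

Run:
```python
from h import *
from station import robot,capture
a=capture("scene")["frame"][60:220,130:330];b=capture("top")["frame"][130:290,230:430]
cv2.imwrite("pics/p1.png",cv2.resize(np.vstack([a,b]) if 0 else np.hstack([a,b]),None,fx=2,fy=2,interpolation=cv2.INTER_CUBIC))
s=robot.sense();delta(s,tgt(.003,.092,.156));print(s["tool_pos"])
```

```text
shift [ 0.3 -6.4 15.5] turn [-0.    -0.001 -0.002] F [-0.36  0.44  0.76]
[0.54455861 0.07413639 0.17154208]
```

View pics/p1.png

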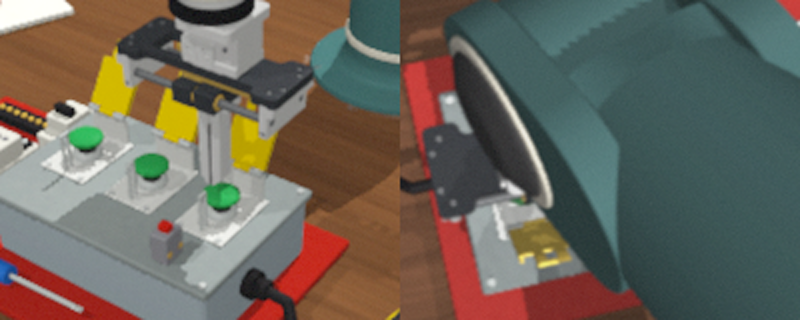

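The crop shows the closed fingers over the first button at crop pixel (220,190), about 6 mm short in y. The gripper body is clear of the covers. I'll correct the y and press.

Emit:
{"op": "jog_arm", "data": {"rows": [[[0, -6, 0], [0, 0, 0], 1], [[0, -6, 0], [0, 0, 0], 1], [[0, -6, 8], [0, 0, 0], 1], [[0, -6, 12], [0, 0, 0], 1], [[0, -6, 12], [0, 0, 0], 1]]}}

```text
time_s: 2.7
tool_pos: [0.5434, 0.0801, 0.1576]
eef_rot: [1.0, 0.023, -0.001, 0.0]
ft_force: [-0.3, 0.1, -0.5]
opening: 0.0005
grasp_force: 0.0
```

```bash
python3 -c "
from h import *;from station import robot
s=robot.sense();delta(s,tgt(.003,.092,.148));print(s['tool_pos'])"
```

```text
shift [ 1.2 -0.4  9.6] turn [ 0.     0.001 -0.001] F [-0.32  0.12 -0.51]
[0.54343353 0.08008407 0.15761453]
```

Emit:
{"op": "jog_arm", "data": {"rows": [[[0, 0, 3], [0, 0, 0], 1], [[0, 0, 6], [0, 0, 0], 1], [[0, 0, 10], [0, 0, 0], 1], [[0, 0, 10], [0, 0, 0], 1], [[0, 0, 10], [0, 0, 0], 1]]}}

```text
time_s: 3.12
tool_pos: [0.5439, 0.0803, 0.1485]
eef_rot: [1.0, 0.023, -0.0, 0.0]
ft_force: [-3.4, -1.4, 8.0]
opening: 0.0003
grasp_force: 3.8
```

Emit:
{"op": "jog_arm", "data": {"rows": [[[0, 0, 0], [0, 0, 0], 1], [[0, 0, 0], [0, 0, 0], 1], [[0, 0, 0], [0, 0, 0], 1]]}}

```text
time_s: 3.37
tool_pos: [0.5439, 0.0802, 0.1486]
eef_rot: [1.0, 0.023, 0.0, 0.0]
ft_force: [-3.2, -1.1, 7.0]
opening: 0.0007
grasp_force: 3.8
```

Emit:
{"op": "jog_arm", "data": {"rows": [[[0, 0, 0], [0, 0, 0], 1], [[0, 0, 0], [0, 0, 0], 1]]}}

```text
time_s: 3.53
tool_pos: [0.5439, 0.0803, 0.1486]
eef_rot: [1.0, 0.023, 0.0, 0.0]
ft_force: [-3.9, -1.1, 6.8]
opening: 0.0004
grasp_force: 3.8
```

Emit:
{"op": "jog_arm", "data": {"rows": [[[0, 0, 1.2], [0, 0, 0], 1], [[0, 0, 1.2], [0, 0, 0], 1], [[0, 0, 1.2], [0, 0, 0], 1], [[0, 0, 1.2], [0, 0, 0], 1]]}}

```text
time_s: 3.87
tool_pos: [0.5439, 0.0803, 0.1475]
eef_rot: [1.0, 0.023, 0.0, 0.0]
ft_force: [-3.3, -1.2, 9.0]
opening: 0.0003
grasp_force: 4.1
```

Emit:
{"op": "jog_arm", "data": {"rows": [[[0, 0, -10], [0, 0, 0], 1], [[0, 0, -25], [0, 0, 0], 1], [[0, 10, -25], [0, 0, 0], 1], [[0, 40, -25], [0, 0, 0], 1], [[0, 70, -25], [0, 0, 0], 1]]}}

```text
time_s: 4.28
tool_pos: [0.5471, 0.01, 0.1725]
eef_rot: [1.0, 0.025, 0.0, -0.0]
ft_force: [0.7, -0.9, 0.3]
opening: 0.0005
grasp_force: 0.0
```

```bash
python3 -c "
from h import *;from station import robot
s=robot.sense();delta(s,tgt(.003,.0,.158));print(s['tool_pos'])"
```

```text
shift [ 0.8 21.4 14.5] turn [-0.    -0.     0.001] F [ 0.69 -0.95  0.28]
[0.54710974 0.00997389 0.17247668]
```

Emit:
{"op": "jog_arm", "data": {"rows": [[[1, 21, 0], [0, 0, 0], 1], [[1, 21, 0], [0, 0, 0], 1], [[1, 21, 0], [0, 0, 0], 1], [[1, 21, 10], [0, 0, 0], 1], [[1, 21, 14], [0, 0, 0], 1]]}}

```text
time_s: 4.7
tool_pos: [0.5487, -0.0096, 0.157]
eef_rot: [1.0, 0.024, -0.0, -0.0]
ft_force: [0.0, -0.2, -0.6]
opening: 0.0008
grasp_force: 0.0
```

Emit:
{"op": "jog_arm", "data": {"rows": [[[0, 0, 3], [0, 0, 0], 1], [[0, 0, 6], [0, 0, 0], 1], [[0, 0, 11], [0, 0, 0], 1], [[0, 0, 11], [0, 0, 0], 1], [[0, 0, 11], [0, 0, 0], 1]]}}

```text
time_s: 5.12
tool_pos: [0.5491, -0.01, 0.1471]
eef_rot: [1.0, 0.024, -0.0, -0.0]
ft_force: [-0.7, 2.4, 2.8]
opening: 0.0006
grasp_force: 1.5
```

Emit:
{"op": "jog_arm", "data": {"rows": [[[0, 0, 0], [0, 0, 0], 1], [[0, 0, 0], [0, 0, 0], 1], [[0, 0, 0], [0, 0, 0], 1]]}}

```text
time_s: 5.37
tool_pos: [0.5492, -0.0104, 0.1474]
eef_rot: [1.0, 0.023, 0.0, -0.0]
ft_force: [-0.5, 1.9, 2.8]
opening: 0.0004
grasp_force: 1.4
```

Emit:
{"op": "jog_arm", "data": {"rows": [[[0, 0, -10], [0, 0, 0], 1], [[0, 0, -25], [0, 0, 0], 1], [[0, 10, -25], [0, 0, 0], 1], [[0, 40, -25], [0, 0, 0], 1], [[0, 70, -25], [0, 0, 0], 1]]}}

```text
time_s: 5.78
tool_pos: [0.5524, -0.0812, 0.1728]
eef_rot: [1.0, 0.024, 0.0, 0.0]
ft_force: [1.0, -0.5, 0.5]
opening: 0.0005
grasp_force: 0.0
```

```bash
python3 -c "
from h import *;from station import robot
s=robot.sense();delta(s,tgt(.003,-.092,.158));print(s['tool_pos'])"
```

```text
shift [-0.1 22.1 14.8] turn [ 0.    -0.001  0.001] F [ 0.97 -0.47  0.5 ]
[ 0.55244542 -0.08120332  0.17279261]
```

Emit:
{"op": "jog_arm", "data": {"rows": [[[0, 22, 0], [0, 0, 0], 1], [[0, 22, 0], [0, 0, 0], 1], [[0, 22, 0], [0, 0, 0], 1], [[0, 22, 10], [0, 0, 0], 1], [[0, 22, 14], [0, 0, 0], 1]]}}

```text
time_s: 6.2
tool_pos: [0.5531, -0.1016, 0.1571]
eef_rot: [1.0, 0.024, -0.0, -0.0]
ft_force: [0.1, -0.3, -0.5]
opening: 0.0005
grasp_force: 0.0
```

Emit:
{"op": "jog_arm", "data": {"rows": [[[0, 0, 3], [0, 0, 0], 1], [[0, 0, 6], [0, 0, 0], 1], [[0, 0, 11], [0, 0, 0], 1], [[0, 0, 11], [0, 0, 0], 1], [[0, 0, 11], [0, 0, 0], 1]]}}

```text
time_s: 6.62
tool_pos: [0.5531, -0.1016, 0.1472]
eef_rot: [1.0, 0.024, -0.0, -0.0]
ft_force: [-5.7, 2.0, 11.1]
opening: 0.0002
grasp_force: 5.4
```

Emit:
{"op": "jog_arm", "data": {"rows": [[[0, 0, 0], [0, 0, 0], 1], [[0, 0, 0], [0, 0, 0], 1], [[0, 0, 0], [0, 0, 0], 1]]}}

```text
time_s: 6.87
tool_pos: [0.5532, -0.1016, 0.1474]
eef_rot: [1.0, 0.024, -0.0, -0.0]
ft_force: [-5.7, 1.7, 10.2]
opening: 0.0003
grasp_force: 5.3
```

Forces at about 8.5 mm were 9 N, 2.8 N and 10.2 N, so the middle button is the soft one. Next I'll go up and over to behind the middle cover.

Emit:
{"op": "jog_arm", "data": {"rows": [[[0, 0, -35], [0, 0, 0], 1], [[0, 0, -70], [0, 0, 0], 1], [[0, 0, -105], [0, 0, 0], 1], [[-10, -10, -123], [0, 0, 0], 1], [[-30, -30, -123], [0, 0, 0], 1]]}}

```text
time_s: 7.28
tool_pos: [0.5242, -0.0746, 0.2737]
eef_rot: [1.0, 0.023, 0.003, 0.0]
ft_force: [-0.3, 0.1, -0.1]
opening: 0.0003
grasp_force: 0.0
```

Emit:
{"op": "jog_arm", "data": {"rows": [[[-25, -16, 0], [0, 0, 0], 1], [[-50, -32, 0], [0, 0, 0], 1], [[-75, -48, 0], [0, 0, 0], 1], [[-96, -60, 0], [0, 0, 0], 1], [[-96, -60, 0], [0, 0, 0], 1]]}}

```text
time_s: 7.7
tool_pos: [0.4204, -0.0163, 0.2702]
eef_rot: [1.0, 0.025, -0.0, 0.0]
ft_force: [0.3, 0.2, 1.0]
opening: 0.0001
grasp_force: 0.0
```

```bash
python3 -c "
from h import *;from station import robot
s=robot.sense();delta(s,tgt(-.125,.0,.195));print(s['tool_pos'])"
```

```text
shift [ 0.7  1.2 75.2] turn [0.001 0.    0.002] F [0.25 0.24 1.01]
[ 0.42038737 -0.01626238  0.27022598]
```

Emit:
{"op": "jog_arm", "data": {"rows": [[[0, 1, 25], [0, 0, 0], 1], [[0, 1, 50], [0, 0, 0], 1], [[0, 1, 75], [0, 0, 0], 1], [[0, 1, 75], [0, 0, 0], 1], [[0, 1, 75], [0, 0, 0], 1]]}}

```text
time_s: 8.12
tool_pos: [0.4231, -0.0191, 0.195]
eef_rot: [1.0, 0.024, -0.001, -0.0]
ft_force: [-0.1, 0.5, 0.4]
opening: 0.0006
grasp_force: 0.0
```

Run:
```python
from h import *
from station import robot,capture
a=capture("scene")["frame"][50:200,130:330]
cv2.imwrite("pics/p2.png",cv2.resize(a,None,fx=3.5,fy=3.5,interpolation=cv2.INTER_CUBIC))
s=robot.sense();delta(s,tgt(-.125,0,.195));print(s["tool_pos"])
```

```text
shift [-2.6 -1.8  1. ] turn [-0.     0.    -0.001] F [ 1.18 -0.38  0.72]
[ 0.42379787 -0.0191696   0.19599992]
```

View pics/p2.png

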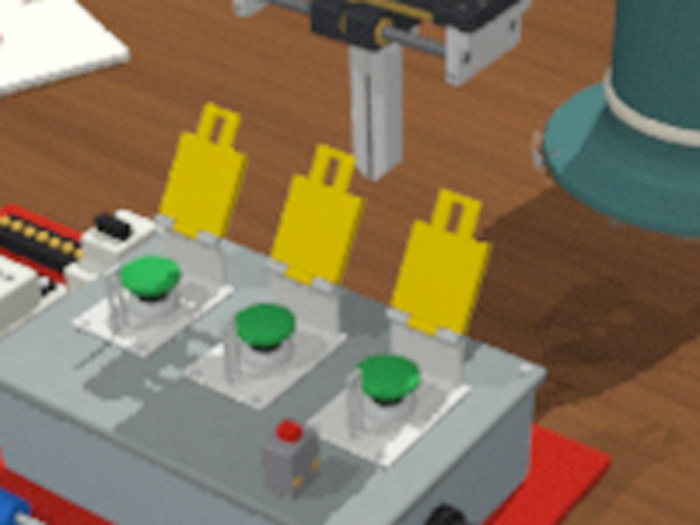

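The closed finger, with its tip at crop pixel (372,170), is behind the middle cover at (315,220) and nothing is touching. I'll push forward.

Emit:
{"op": "jog_arm", "data": {"rows": [[[12, -1.5, 0], [0, 0, 0], 1], [[24, -1.5, 0], [0, 0, 0], 1], [[36, -1.5, 0], [0, 0, 0], 1], [[48, -1.5, 0], [0, 0, 0], 1], [[60, -1.5, 0], [0, 0, 0], 1]]}}

```text
time_s: 8.58
tool_pos: [0.4847, -0.0151, 0.1971]
eef_rot: [1.0, 0.023, 0.001, 0.0]
ft_force: [-1.3, 0.7, -0.1]
opening: 0.0005
grasp_force: 0.4
```

Emit:
{"op": "jog_arm", "data": {"rows": [[[12, 0, 0], [0, 0, 0], 1], [[24, 0, 0], [0, 0, 0], 1], [[36, 0, 0], [0, 0, 0], 1], [[46, 0, 0], [0, 0, 0], 1], [[46, 0, 0], [0, 0, 0], 1]]}}

```text
time_s: 9.0
tool_pos: [0.5311, -0.0128, 0.1964]
eef_rot: [1.0, 0.023, 0.001, -0.0]
ft_force: [0.4, -0.5, -0.4]
opening: 0.0007
grasp_force: 0.0
```

Run:
```python
from h import *
from station import robot,capture
a=capture("scene")["frame"][50:200,130:330]
cv2.imwrite("pics/p3.png",cv2.resize(a,None,fx=3.5,fy=3.5,interpolation=cv2.INTER_CUBIC))
s=robot.sense();delta(s,tgt(-.001,0,.165));print(s["tool_pos"])
```

```text
shift [15.  -0.6 31.1] turn [-0.    -0.001 -0.001] F [-0.73 -0.94 -0.29]
[ 0.53002411 -0.01283965  0.19606839]
```

View pics/p3.png

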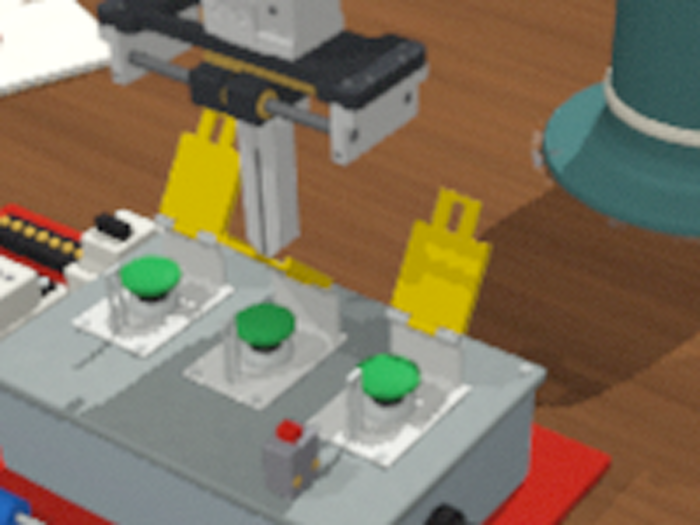

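The middle cover now appears edge-on as a sliver at (280,262), tilted about 45° toward the camera. The other two still stand. I'll continue forward and down.

Emit:
{"op": "jog_arm", "data": {"rows": [[[7, 0, 6], [0, 0, 0], 1], [[12, 0, 14], [0, 0, 0], 1], [[15, 0, 22], [0, 0, 0], 1], [[15, 0, 29], [0, 0, 0], 1], [[15, 0, 31], [0, 0, 0], 1]]}}

```text
time_s: 9.47
tool_pos: [0.5447, -0.0122, 0.1642]
eef_rot: [1.0, 0.023, 0.0, 0.0]
ft_force: [-10.4, -0.9, 40.2]
opening: 0.0004
grasp_force: 19.9
```

Emit:
{"op": "jog_arm", "data": {"rows": [[[0, 0, 1], [0, 0, 0], 1], [[0, 0, 2], [0, 0, 0], 1], [[0, 0, 2], [0, 0, 0], 1], [[0, 0, 2], [0, 0, 0], 1]]}}

```text
time_s: 9.8
tool_pos: [0.5447, -0.0122, 0.1642]
eef_rot: [1.0, 0.023, 0.001, 0.0]
ft_force: [-12.8, -0.1, 42.4]
opening: 0.0004
grasp_force: 21.1
```

Emit:
{"op": "jog_arm", "data": {"rows": [[[0, 0, -5], [0, 0, 0], 1], [[0, 0, -30], [0, 0, 0], 1], [[0, 0, -65], [0, 0, 0], 1], [[0, 0, -100], [0, 0, 0], 1], [[0, 0, -135], [0, 0, 0], 1]]}}

```text
time_s: 10.22
tool_pos: [0.5436, -0.0122, 0.2981]
eef_rot: [1.0, 0.023, -0.001, -0.0]
ft_force: [0.2, 0.3, -0.4]
opening: 0.001
grasp_force: 0.0
```

Emit:
{"op": "jog_arm", "data": {"rows": [[[0, 0, 0], [0, 0, 0], 1], [[0, 0, 0], [0, 0, 0], 1], [[0, 0, 0], [0, 0, 0], 1]]}}

```text
time_s: 10.47
tool_pos: [0.5438, -0.0124, 0.2963]
eef_rot: [1.0, 0.023, -0.001, 0.0]
ft_force: [0.5, 0.7, -0.9]
opening: 0.0002
grasp_force: 0.0
```

Run:
```python
from h import *
from station import robot,capture
a=capture("scene")["frame"][50:230,90:370]
cv2.imwrite("pics/p4.png",cv2.resize(a,None,fx=2.8,fy=2.8,interpolation=cv2.INTER_CUBIC))
print(robot.sense()["ft_force"],robot.sense()["tool_pos"])
```

```text
[ 0.44539873 -1.14903753  0.12247146] [ 0.54364491 -0.01234172  0.29591436]
```

View pics/p4.png

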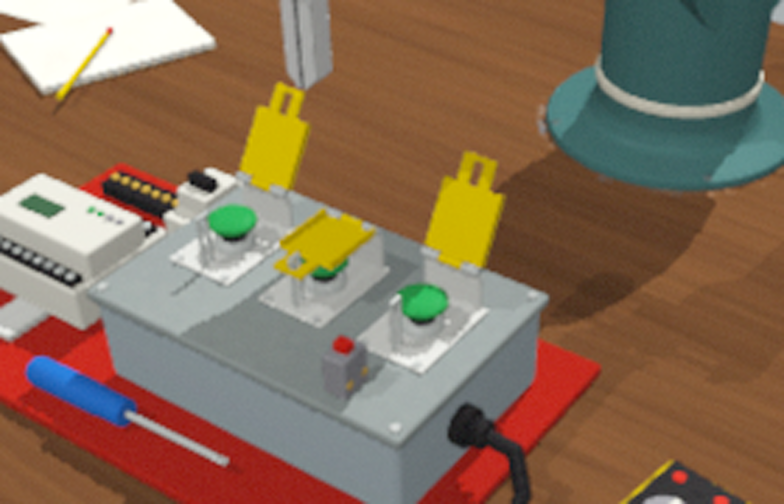

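The middle cover lies flat at (325,245) with the staple through its slot. The other two covers are upright, the loose parts are where they were, and the gripper is clear.

```bash
python3 -c "
from station import ticket
print(ticket.job_done())"
```

```text
the job is handed in; nothing more can be done
None
```

The middle button was the soft one (about 2.8 N, against about 9 and 10 N for the other two); its cover is down flat over it, the other two covers are up, and the job is handed in (no verdict came back).

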